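# Set the vacuum valves for a single filtration

### The job

The valves of this three-place vacuum filtration manifold were left half-turned. Only the station with the filter funnel on it is to draw vacuum: turn its lever fully open, in line with its pipe, pointing away from the funnel, and turn the other two levers fully shut, straight across their pipes. Push the levers round with a fingertip without pinching them, leave the funnel, the dust caps and the things around in place, and finish clear of everything.

Things in the scene. Friction and masses are not known exactly. Their poses are not given: they have to be found in the camera images.
- manifold: Fixed steel vacuum manifold on a white drip tray 390 x 520 mm. Origin on the bench straight below the middle stem; z up; turned at most 0.2 rad from the robot's axes. Three branch pipes run along its x at y = +150 (left), 0, -150 mm (right). The header pipe they leave runs along its y at x = -58 mm, top 83 mm high; at its y = -280 mm end sits a gauge, top 119 mm high.
- valve_left (a joint): Lever of the left valve (rad); turns level between two firm stops, clockwise from above as it grows. 0 = fully open: lever in line with its pipe, pointing along the manifold's -x, over the header. 1.571 = fully shut: lever across the pipe, pointing along the manifold's +y. Stays where it is left; stiff, about 0.28 N m (4 to 5 N pushed 60 mm from the stem).
- stem_left (a point): Point on the upright turning axis of the left lever, at mid-height of the lever's sleeve, 114 mm above the bench. The left valve serves the left station, 135 mm farther along the manifold's +x.
- grip_left (a point): Point on the left lever, mid-width and mid-height, 66 mm from the stem axis; moves with the lever. Its straight black sleeve is 16 mm wide and 10 mm high (109 to 119 mm above the bench), from 26 to 96 mm from the stem; push on its upright long sides. Free air below it down to the header (83 mm).
- head_left (a point): Centre of the round seat (60 mm inside, rim 66 mm across and 6 mm above the seat) of the left station, 109 mm above the bench, served by the left valve.
- valve_middle (a joint): Lever of the middle valve (rad); turns level between two firm stops, clockwise from above as it grows. 0 = fully open: lever in line with its pipe, pointing along the manifold's -x, over the header. 1.571 = fully shut: lever across the pipe, pointing along the manifold's +y. Stays where it is left; stiff, about 0.28 N m (4 to 5 N pushed 60 mm from the stem).
- stem_middle (a point): Point on the upright turning axis of the middle lever, at mid-height of the lever's sleeve, 114 mm above the bench. The middle valve serves the middle station, 135 mm farther along the manifold's +x.
- grip_middle (a point): Point on the middle lever, mid-width and mid-height, 66 mm from the stem axis; moves with the lever. Its straight black sleeve is 16 mm wide and 10 mm high (109 to 119 mm above the bench), from 26 to 96 mm from the stem; push on its upright long sides. Free air below it down to the header (83 mm).
- head_middle (a point): Centre of the round seat (60 mm inside, rim 66 mm across and 6 mm above the seat) of the middle station, 109 mm above the bench, served by the middle valve.
- valve_right (a joint): Lever of the right valve (rad); turns level between two firm stops, clockwise from above as it grows. 0 = fully open: lever in line with its pipe, pointing along the manifold's -x, over the header. 1.571 = fully shut: lever across the pipe, pointing along the manifold's +y. Stays where it is left; stiff, about 0.28 N m (4 to 5 N pushed 60 mm from the stem).
- stem_right (a point): Point on the upright turning axis of the right lever, at mid-height of the lever's sleeve, 114 mm above the bench. The right valve serves the right station, 135 mm farther along the manifold's +x.
- grip_right (a point): Point on the right lever, mid-width and mid-height, 66 mm from the stem axis; moves with the lever. Its straight black sleeve is 16 mm wide and 10 mm high (109 to 119 mm above the bench), from 26 to 96 mm from the stem; push on its upright long sides. Free air below it down to the header (83 mm).
- head_right (a point): Centre of the round seat (60 mm inside, rim 66 mm across and 6 mm above the seat) of the right station, 109 mm above the bench, served by the right valve.
- funnel_mid (a point): Centre, half-way up, of the loose filter funnel: an open upright steel cylinder 73 mm across and 118 mm tall, standing on one of the three seats (its top 227 mm above the bench). Not to be moved.
- cap_1_mid (a point): Centre, half-way up, of a loose grey dust cap, 68 mm across and 23 mm tall, lying on the seat of an unused station. Not to be moved.
- cap_2_mid (a point): Centre, half-way up, of a loose grey dust cap, 68 mm across and 23 mm tall, lying on the seat of an unused station. Not to be moved.
- bottle_mid (a point): Centre, half-way up, of a closed glass bottle 70 mm across, 145 mm tall, on the bench beside the manifold. Bystander.
- dishes_mid (a point): Centre, half-way up, of a stack of three small dishes 58 mm across, 38 mm tall. Bystander.
- tip_box_mid (a point): Centre, half-way up, of a pipette-tip box 122 x 84 mm, 72 mm tall. Bystander.
Mind the look-alikes: they are no part of the job. Leave any green or yellow look-alike of the part that bears funnel_mid alone.

How it is judged:
By the outcome, as a careful person would: the job done as asked, in the order asked, and still so for the second after the job is handed in, with the robot touching nothing.
It also fails if it takes over 64 s, if anything falls off the work surface, if the arm or the gripper's body presses on something with over 40 N, if the wrist force passes 120 N, or if a joint passes its speed limit or range.

### The arm

A 6-joint arm with a two-finger parallel gripper is mounted at the origin on the work surface. World frame = base frame: x ahead of the robot, y to its left, z up, the work surface at z = 0. Lengths are in m, angles in degrees, forces in N, time in s.
With the tool pointing down it reaches from about 0.4 to 0.825 m from the base axis. Payload 7 kg.
Tool frame: the origin (TCP) lies at the very end of the fingers, on their centre line; the grasp point (between the pads) lies r.grip_depth behind it (r.grip_depth is the distance from the TCP to the grasp point, in m); z points along the fingers, y is the direction in which the jaws open and shut (so a half turn about z gives the same grasp; the last joint's range is limited). The gripper opens to 88 mm and grips with 3 to 60 N. Pads are 19 mm wide; open, the fingers measure 130 mm over their backs; the gripper's body (78 mm by 193 mm) begins 47 mm behind the grasp point.
Start: joints at [-59.41, 20.546, 0.682, 0, -70.136, -16.507], TCP at [0.164, -0.655, 0.227] pointing down, gripper open.
Joint ranges: [-176.03, 176.03], [-82.01, 121.73], [-58.28, 71.71], [-173.87, 95.51], [-174.79, -0.11], [-173.66, 173.66]. Speed limits (degrees/s): [136.94, 136.94, 172.46, 180, 180, 180].

### API

Orientations are given as [roll, pitch, yaw] about the fixed x, y, z axes, in that order (R = Rz(yaw) Ry(pitch) Rx(roll)).
In Python, from plant import r gives the robot as it stands. The module is installed in compiled form; this text tells all that it offers.
- The arm moves only by the tool step_arm, never from a script. Its argument "increments" is a list of rows, each a list of 3 entries, a list of its own where there are three numbers: the shift along the tool's x, y, z in m, then the turn, a rotation vector about the tool's x, y, z in rad, then the closure, from 0 (fully open) to 1 (shut). In form: [[[x, y, z], [wx, wy, wz], grip], ...]. A call has 1 to 10 rows; each row is the pose to reach, as a shift and turn from the pose commanded when the call began, along the tool's axes at that moment; what a row does not reach only later rows make up. A row lasts 1/10 s, in which the tool goes at most 50 mm and 8.59 degrees, less where a joint would pass 70% of its speed; a pose out of reach is approached as far as the arm can. A call with a gripper value outside its range is refused whole. The fingers move at their own pace and stop on an object; "force" is the grip in N (left out, the last holds). Time passes only in rows, so rows that repeat a pose let the fingers close. It gives the time, the measured TCP pose, the force and the opening at its end, in the units of the state.
- r.get_state(): the state, without advancing time (a new reading comes with each control period).
- r.capture(name): name is "scene" or "top" or "wrist"; returns a dict with "color" (480x640x3 uint8, red, green, blue), "intrinsics" (3x3 intrinsics, pixels), "k1" (the pictures are not rectified: a ray, as slopes to the right and down, at radius r is drawn at 1 + k1 r^2 times it, then the intrinsics apply), "rvec" (rotation vector, rad) and "tvec" (3), from world to camera coordinates, as OpenCV has them; the wrist camera has in their place "T_tool_cam" (4x4, takes a point from camera to tool coordinates, whose origin is the TCP and whose axes are the flange's). Camera axes: x right, y down, z forward; pixel columns grow to the right and rows downward; lengths in m; the calibration is good to about 2 mm. A picture is of the moment at which its call begins: read the wrist's pose just before it. There is no depth.
- r.close_job(): hands the job in, once; it reports no verdict.
The state is a dict: "time_s": time; "joints": joint angles; "qd": joint speeds; "joint_torque": joint torques, N m; "tcp_pos": TCP position; "eef_rot": TCP orientation; "contact_force": force on the tool from outside, world axes, zero at the start; "moment": the same for the moment, N m; "gripper_width": finger opening in m.
Only numpy, scipy, OpenCV 4.12 (cv2) and the standard library are available. Lean on these libraries where they do the work, as an engineer would, in place of code of your own. Each camera call takes 0.05 s, during which the arm holds its last target.

## Working session

There is one attempt and no reset: what is moved stays moved. The work goes in short steps, Python scripts to look and compute and a tool call to move; the robot and the scene stay as the last step left them, time stands still between calls to the robot, and variables do not carry over. Pictures are saved under pics/ and viewed, and the job is handed in when it is done.

Besides the shell and the picture viewer there is one more tool, called after "Call:" as name([rows], argument=value, ...), one row to a line, values as JSON. step_arm: Moves the arm, as the interface text tells. Its arguments: {"type":"object","properties":{"increments":{"type":"array","items":{"type":"array"}},"force":{"type":"number"}},"required":["increments"]}

```bash
mkdir -p pics; python3 - <<'E'
from plant import r
import cv2
print(r.get_state(), r.grip_depth)
for n in("scene","top"):
    c=r.capture(n); cv2.imwrite(f"pics/{n}0.png",c["color"][:,:,::-1]); print(n,c["intrinsics"],c["k1"],c["rvec"],c["tvec"])
E
```

```text
{'time_s': 0.0, 'joints': array([-5.94095557e+01,  2.05920428e+01,  6.33735766e-01, -1.98790961e-02,
       -7.01350870e+01, -1.65074142e+01]), 'qd': array([-0.01367996,  0.03634849, -0.01785575,  0.00643206, -0.08011004,
        0.02274948]), 'joint_torque': array([-8.65404490e-04, -5.82717061e+01,  2.93041921e+01,  6.99676797e+00,
        6.67884975e-03, -1.17167656e-04]), 'tcp_pos': array([ 0.16410769, -0.6542471 ,  0.22561629]), 'eef_rot': array([ 1.79905145e+02, -8.62219081e-03, -1.65923733e+02]), 'contact_force': array([0.10369544, 0.38708331, 0.12882996]), 'moment': array([ 0.00124126, -0.00069729,  0.04012375]), 'gripper_width': 0.08784874770422502} 0.0188
scene [[566.56787168   0.         318.26820769]
 [  0.         566.56787168 232.4173832 ]
 [  0.           0.           1.        ]] 0.06171900111303842 [ 1.49078206  2.30992134 -0.68777301] [ 0.29066688 -0.43517827  2.03083435]
top [[534.65238122   0.         310.14759143]
 [  0.         534.65238122 241.13216886]
 [  0.           0.           1.        ]] -0.013626571029177805 [ 2.17323354 -2.11803578  0.18036317] [-0.04534744  0.64903444  1.53796819]
```

View pics/scene0.png

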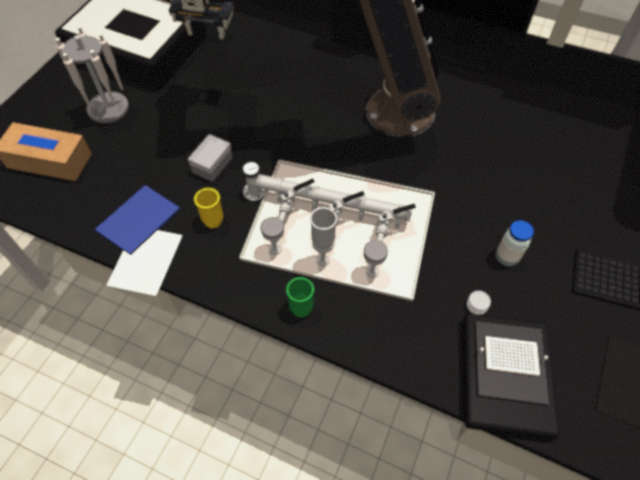

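View pics/top0.png

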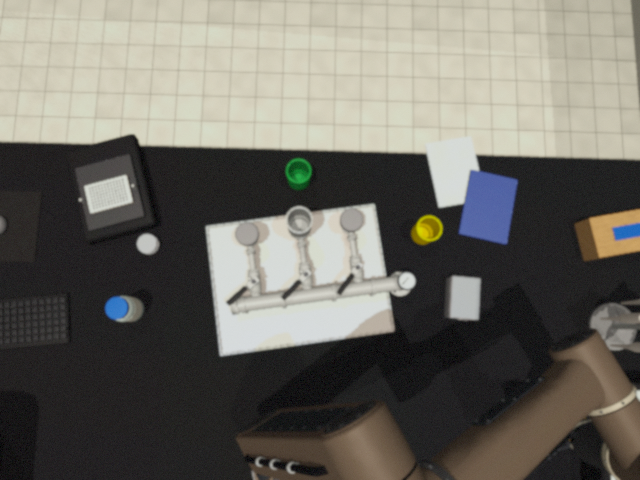

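The top view shows the funnel on the middle station (about 300,220) and caps on the other two. All three levers point to lower left, half-turned. Next I'll enlarge this area.

```bash
python3 - <<'E'
import cv2
a=cv2.imread("pics/top0.png")[190:370,195:425]
cv2.imwrite("pics/top0z.png",cv2.resize(a[10:130],None,fx=3.47,fy=3.47,interpolation=cv2.INTER_CUBIC))
cv2.imwrite("pics/top0zz.png",cv2.resize(cv2.imread("pics/top0.png")[255:315,220:380],None,fx=5,fy=5,interpolation=cv2.INTER_CUBIC))
E
```

```text
(no output)
```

View pics/top0z.png

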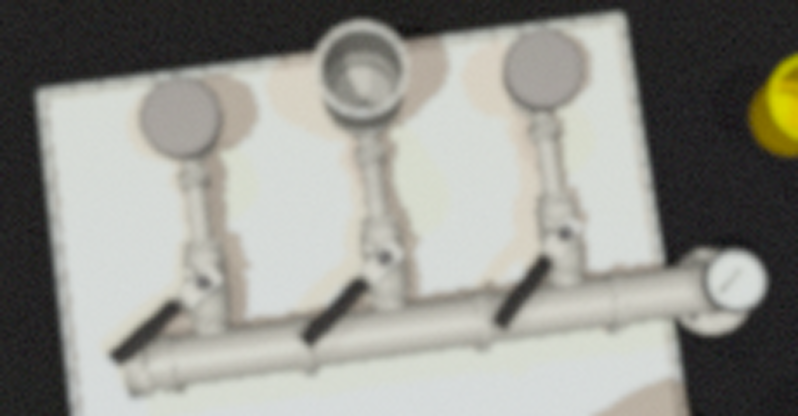

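View pics/top0zz.png

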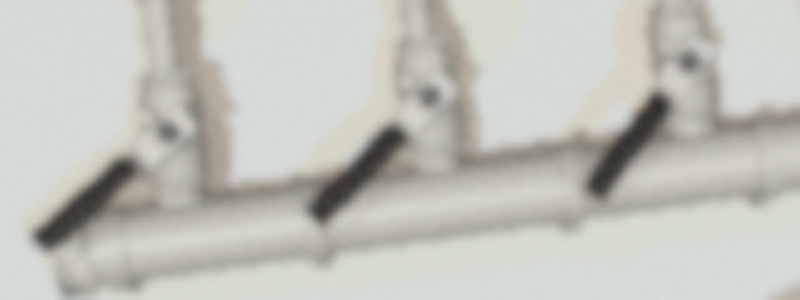

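```bash
cat > h.py <<'E'
import numpy as np, cv2
K=np.array([[534.65238122,0,310.14759143],[0,534.65238122,241.13216886],[0,0,1]]);k1=-0.013626571029177805
R=cv2.Rodrigues(np.array([2.17323354,-2.11803578,0.18036317]))[0];t=np.array([-0.04534744,0.64903444,1.53796819])
D=np.array([k1,0,0,0.])
def w(uv,z):
    p=cv2.undistortPoints(np.array([[uv]],float),K,D)[0,0]
    d=R.T@[p[0],p[1],1]; c=-R.T@t
    return (c+d*(z-c[2])/d[2])
E
python3 - <<'E'
from h import *
S=[w(p,.12) for p in[(253.6,281),(305.8,274),(357.8,267)]]
T=[w(p,.119) for p in[(228.4,303.4),(283.6,298),(339.4,293.4)]]
d=S[0]-S[2]; yaw=np.arctan2(-d[0],d[1]); print("yaw",yaw,np.linalg.norm(d))
ex=np.array([np.cos(yaw),np.sin(yaw)]);ey=np.array([-ex[1],ex[0]])
for s,tt in zip(S,T):
    v=(tt-s)[:2]; print(s,tt,np.linalg.norm(v),"angle",np.arctan2(v@ey,-v@ex))
for p in [(200,218.3)]:pass
# tray corners z=~0.01
for p in [(206,225),(375,205),(394,331),(220,354)]: print(w(p,.01))
for p in[(195+181/3.47,200+117/3.47),(195+545/3.47,200+68/3.47)]:
    q=w(p,.135);print("cap",q,(q-S[1])[:2]@ex,(q-S[1])[:2]@ey)
E
```

```text
yaw 0.15987816735642915 0.29587361474241775
[0.52172426 0.12782417 0.12      ] [0.45753975 0.19552009 0.119     ] 0.09328659298796865 angle 0.9718958050776536
[ 0.54521608 -0.01801882  0.12      ] [0.476463   0.04226098 0.119     ] 0.0914365351766489 angle 0.8797028250335368
[ 0.56882672 -0.16427608  0.12      ] [ 0.49325286 -0.11356535  0.119     ] 0.09101091479270519 angle 0.7508809184532584
[0.69778107 0.29047177 0.01      ]
[ 0.77470061 -0.22648811  0.01      ]
[ 0.39216917 -0.28549717  0.01      ]
[0.31263583 0.22830201 0.01      ]
cap [0.65313142 0.14996298 0.135     ] 0.13328141604497876 0.14865957119954804
cap [ 0.70171353 -0.14501734  0.135     ] 0.1342836886232952 -0.15029293900302565
```

```bash
cat >> h.py <<'E'
from scipy.spatial.transform import Rotation as Ro
YAW=0.157; S0=np.array([.545,-.018])
def man(x,y): return S0+np.array([np.cos(YAW)*x-np.sin(YAW)*y,np.sin(YAW)*x+np.cos(YAW)*y])
def leverpt(st_y,a,rad,off):  # manifold coords; off>0 toward larger angle
    return np.array([-np.cos(a)*rad+np.sin(a)*off, st_y+np.sin(a)*rad+np.cos(a)*off])
def inc(st,xy,z,a):
    """a: lever angle the jaw axis is aligned with"""
    Rt=Ro.from_euler('xyz',st["eef_rot"],degrees=True)
    jd=np.pi+YAW-a  # world direction of tool y
    yw=jd+np.pi/2
    Rg=Ro.from_euler('xyz',[np.pi,0,yw])
    d=Rt.inv().apply(np.array([xy[0],xy[1],z])-st["tcp_pos"])
    return np.round(d,4),np.round((Rt.inv()*Rg).as_rotvec(),3)
E
python3 - <<'E'
from h import *
from plant import r
s=r.get_state()
p=man(*leverpt(0,.88,66,0)/1000) if 0 else man(*leverpt(0,.88,.066,.029))
print(p,inc(s,p,.30,.88), inc(s,man(-.12,0.0),.33,1.571))
E
```

```text
[0.51469908 0.04741295] (array([-0.5107,  0.5955, -0.0735]), array([ 0.001,  0.   , -0.602])) (array([-0.4047,  0.5353, -0.1035]), array([ 0.001, -0.   ,  0.089]))
```

Call:
step_arm([
  [[-0.02,0.025,-0.05],[0,0,-0.05],1],
  [[-0.05,0.06,-0.073],[0,0,-0.1],1],
  [[-0.08,0.095,-0.073],[0,0,-0.15],1],
  [[-0.11,0.13,-0.073],[0,0,-0.2],1],
  [[-0.14,0.165,-0.073],[0,0,-0.25],1],
  [[-0.17,0.2,-0.073],[0,0,-0.3],1],
  [[-0.2,0.235,-0.073],[0,0,-0.35],1],
  [[-0.23,0.27,-0.073],[0,0,-0.4],1],
  [[-0.26,0.3,-0.073],[0,0,-0.5],1],
  [[-0.29,0.335,-0.073],[0,0,-0.6],1],
], force=20)

```text
time_s: 1.1
tcp_pos: [0.3643, -0.2576, 0.2995]
eef_rot: [-180.0, 0.0, -131.3]
contact_force: [1.7, -0.6, 0.6]
gripper_width: 0.0131
```

```bash
python3 - <<'E'
from h import *
from plant import r
s=r.get_state()
p=man(*leverpt(0,.88,.066,.029))
print(s["tcp_pos"],s["eef_rot"],s["joints"],inc(s,p,.30,.88))
E
```

```text
[ 0.36434596 -0.25759805  0.299502  ] [-1.79994132e+02  8.86363493e-03 -1.31320275e+02] [-9.80762763e+00 -4.25540507e+00 -1.94083542e+01 -4.65152727e-03
 -7.48374158e+01 -3.15114317e+01] (array([-0.3283,  0.0885, -0.0005]), array([-0.   ,  0.   ,  0.002]))
```

Call:
step_arm([
  [[-0.04,0.01,0],[0,0,0],1],
  [[-0.08,0.021,0],[0,0,0],1],
  [[-0.12,0.032,0],[0,0,0],1],
  [[-0.16,0.043,0],[0,0,0],1],
  [[-0.2,0.054,0],[0,0,0],1],
  [[-0.24,0.064,0],[0,0,0],1],
  [[-0.28,0.075,0],[0,0,0],1],
  [[-0.31,0.084,0],[0,0,0],1],
  [[-0.328,0.0885,0],[0,0,0],1],
  [[-0.328,0.0885,0],[0,0,0],1],
])

```text
time_s: 2.1
tcp_pos: [0.5158, 0.0466, 0.2988]
eef_rot: [180.0, -0.1, -131.4]
contact_force: [-0.4, 0.3, -0.2]
gripper_width: 0.0002
```

```bash
python3 - <<'E'
from h import *
from plant import r
s=r.get_state();c=r.capture("wrist")
cv2.imwrite("pics/w1.png",c["color"][:,:,::-1])
print(s)
print(repr(c["intrinsics"]),c["k1"],repr(c["T_tool_cam"]))
E
```

```text
{'time_s': 2.1, 'joints': array([ 2.68894743e+01,  3.29222652e+00, -1.20390101e+01, -8.33581855e-03,
       -7.47460220e+01, -6.83156691e+01]), 'qd': array([-1.79772263, -1.63411832, -1.34486546,  0.19555479, -0.52509726,
        1.44921576]), 'joint_torque': array([  0.9160383 , -34.01421905,  30.74312925,   7.20944747,
         0.05915013,  -0.33230365]), 'tcp_pos': array([0.51583561, 0.0465875 , 0.29876425]), 'eef_rot': array([ 1.79963983e+02, -6.88210327e-02, -1.31428372e+02]), 'contact_force': array([-0.39166846,  0.27476809, -0.21777681]), 'moment': array([-0.07853799,  0.08000078,  0.00919194]), 'gripper_width': 0.0002150451789889592}
array([[360.40025795,   0.        , 317.3605909 ],
       [  0.        , 360.40025795, 238.86257071],
       [  0.        ,   0.        ,   1.        ]]) -0.07321395438840222 array([[ 1.13989026e-04, -9.59270376e-01, -2.82489527e-01,
         7.63498936e-02],
       [ 9.99999993e-01,  1.06611186e-04,  4.14885216e-05,
         7.41234768e-04],
       [-9.68216620e-06, -2.82489530e-01,  9.59270382e-01,
        -1.58524044e-01],
       [ 0.00000000e+00,  0.00000000e+00,  0.00000000e+00,
         1.00000000e+00]])
```

View pics/w1.png

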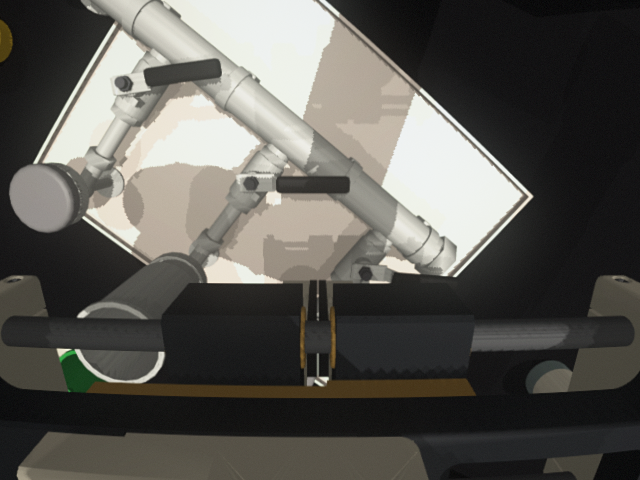

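```bash
cat >> h.py <<'E'
KW=np.array([[360.40025795,0,317.3605909],[0,360.40025795,238.86257071],[0,0,1]]);kW=-0.07321395438840222
TC=np.array([[1.13989026e-04,-9.59270376e-01,-2.82489527e-01,7.63498936e-02],[9.99999993e-01,1.06611186e-04,4.14885216e-05,7.41234768e-04],[-9.68216620e-06,-2.82489530e-01,9.59270382e-01,-1.58524044e-01],[0,0,0,1]])
def ww(uv,z,pos,rot):
    p=cv2.undistortPoints(np.array([[uv]],float),KW,np.array([kW,0,0,0]))[0,0]
    Rt=Ro.from_euler('xyz',rot,degrees=True).as_matrix()
    d=Rt@TC[:3,:3]@[p[0],p[1],1]; c=Rt@TC[:3,3]+pos
    return c+d*(z-c[2])/d[2]
def levers(S,T,yaw=None):
    d=S[0]-S[2]; 
    if yaw is None: yaw=np.arctan2(-d[0],d[1])
    print("yaw",yaw,np.linalg.norm(d))
    ex=np.array([np.cos(yaw),np.sin(yaw)]);ey=np.array([-ex[1],ex[0]])
    for s,tt in zip(S,T):
        v=(tt-s)[:2]; print(s[:2],tt[:2],np.linalg.norm(v),"angle",np.arctan2(v@ey,-v@ex))
E
python3 - <<'E'
from h import *
a=cv2.imread("pics/w1.png")
cv2.imwrite("pics/w1z.png",cv2.resize(a[50:290,100:390],None,fx=2.7,fy=2.5,interpolation=cv2.INTER_CUBIC))
pos=np.array([0.51583561,0.0465875,0.29876425]);rot=[179.964,-.0688,-131.428]
f=lambda p,z:ww(p,z,pos,rot)
levers([f((365,273),.12),f((250,183),.12),f((123,83),.12)],[f((455,279),.119),f((349,185),.119),f((220,67),.119)])
E
```

```text
yaw 0.16303044909636968 0.2865636457020159
[0.51799183 0.12274246] [0.45307875 0.18986044] 0.09337307481452639 angle 0.9651268888622133
[ 0.5414728  -0.01843935] [0.47326576 0.04457179] 0.09285797024593978 angle 0.9088518326912558
[ 0.56450375 -0.16002133] [ 0.49058183 -0.10963619] 0.08946012266356902 angle 0.7612999982833232
```

View pics/w1z.png

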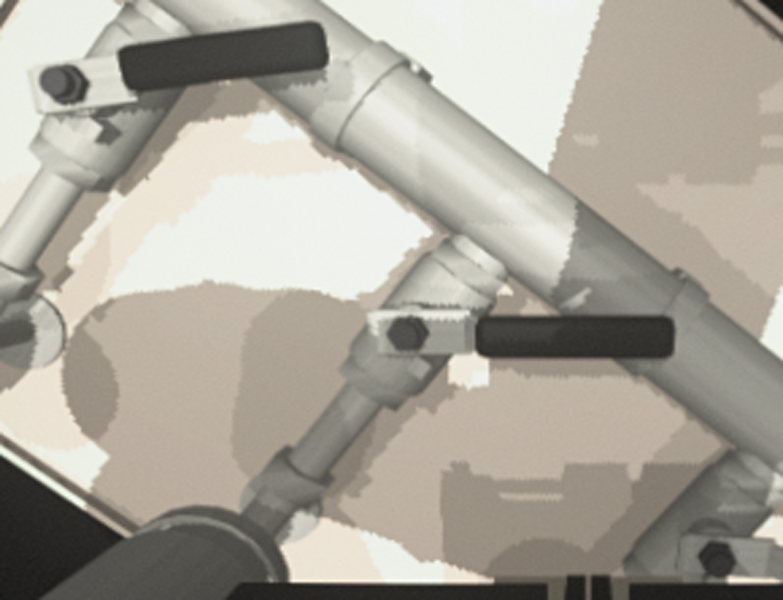

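```bash
sed -i 's/^YAW=.*/YAW=0.16; S0=np.array([.543,-.018])/' h.py; python3 - <<'E'
from h import *
from plant import r
s=r.get_state()
p=man(*leverpt(0,.89,.066,.031))
print(s["tcp_pos"],inc(s,p,.10,.89))
E
```

```text
[0.51522945 0.04549042 0.29893094] (array([-0.0025,  0.0028,  0.1989]), array([ 0.001, -0.001,  0.006]))
```

Call:
step_arm([
  [[-0.0025,0.003,0.03],[0,0,0],1],
  [[-0.0025,0.003,0.06],[0,0,0],1],
  [[-0.0025,0.003,0.09],[0,0,0],1],
  [[-0.0025,0.003,0.12],[0,0,0],1],
  [[-0.0025,0.003,0.145],[0,0,0],1],
  [[-0.0025,0.003,0.165],[0,0,0],1],
  [[-0.0025,0.003,0.18],[0,0,0],1],
  [[-0.0025,0.003,0.19],[0,0,0],1],
  [[-0.0025,0.003,0.198],[0,0,0],1],
  [[-0.0025,0.003,0.198],[0,0,0],1],
])

```text
time_s: 3.15
tcp_pos: [0.5142, 0.0482, 0.101]
eef_rot: [180.0, -0.1, -131.6]
contact_force: [0.6, 0.4, -0.0]
gripper_width: 0.0005
```

```bash
python3 - <<'E'
from h import *
from plant import r
s=r.get_state()
print(s["tcp_pos"],s["eef_rot"],s["contact_force"])
# sweep: offset 17.5 flat face
for a in [.89,.7,.5,.3,.1,0,-.05]:
    print(a,inc(s,man(*leverpt(0,a,.066,.0175)),.10,a))
E
```

```text
[0.51417047 0.04821052 0.10101581] [ 1.79970532e+02 -5.71262889e-02 -1.31580380e+02] [ 0.6289105   0.35408778 -0.03587637]
0.89 (array([0.0126, 0.0004, 0.001 ]), array([ 0.001, -0.001,  0.004]))
0.7 (array([0.0254, 0.0026, 0.001 ]), array([ 0.001, -0.001, -0.186]))
0.5 (array([0.039 , 0.0022, 0.0011]), array([ 0.001, -0.001, -0.386]))
0.3 (array([ 0.0523, -0.0008,  0.0011]), array([ 0.001, -0.001, -0.586]))
0.1 (array([ 0.0647, -0.0065,  0.0011]), array([ 0.001, -0.001, -0.786]))
0 (array([ 0.0704, -0.0102,  0.0011]), array([ 0.001, -0.001, -0.886]))
-0.05 (array([ 0.0731, -0.0123,  0.0011]), array([ 0.001, -0.001, -0.936]))
```

Call:
step_arm([
  [[0.006,0,0.001],[0,0,0],1],
  [[0.012,0,0.001],[0,0,0],1],
  [[0.0175,0.0015,0.001],[0,0,-0.07],1],
  [[0.0225,0.002,0.001],[0,0,-0.14],1],
  [[0.0275,0.0026,0.001],[0,0,-0.22],1],
  [[0.0325,0.0025,0.001],[0,0,-0.29],1],
  [[0.0375,0.0022,0.001],[0,0,-0.36],1],
  [[0.0425,0.0018,0.001],[0,0,-0.44],1],
  [[0.0475,0.0005,0.001],[0,0,-0.51],1],
  [[0.0523,-0.0008,0.001],[0,0,-0.586],1],
])

```text
time_s: 4.15
tcp_pos: [0.4811, 0.0097, 0.1014]
eef_rot: [-179.9, 0.1, -97.8]
contact_force: [0.3, 3.9, -0.4]
gripper_width: 0.0004
```

```bash
python3 - <<'E'
from h import *
from plant import r
s=r.get_state()
print(s["tcp_pos"],s["eef_rot"],s["contact_force"],s["moment"])
for a in [.3,.2,.1,0,-.05,-.1]:
    print(a,inc(s,man(*leverpt(0,a,.066,.0175)),.10,a))
c=r.capture("wrist");cv2.imwrite("pics/w2.png",c["color"][:,:,::-1])
E
```

```text
[0.48106166 0.00971989 0.10139505] [-1.79873621e+02  1.21791066e-01 -9.77884048e+01] [ 0.32985366  3.9101231  -0.38048954] [ 1.46920894 -0.16820154 -0.01711593]
0.3 (array([0.0013, 0.0008, 0.0014]), array([-0.002,  0.002,  0.004]))
0.2 (array([0.008 , 0.0023, 0.0014]), array([-0.002,  0.002, -0.096]))
0.1 (array([0.0148, 0.003 , 0.0014]), array([-0.002,  0.002, -0.196]))
0 (array([0.0216, 0.0031, 0.0013]), array([-0.003,  0.002, -0.296]))
-0.05 (array([0.025 , 0.0029, 0.0013]), array([-0.003,  0.002, -0.346]))
-0.1 (array([0.0284, 0.0025, 0.0013]), array([-0.003,  0.002, -0.396]))
```

View pics/w2.png

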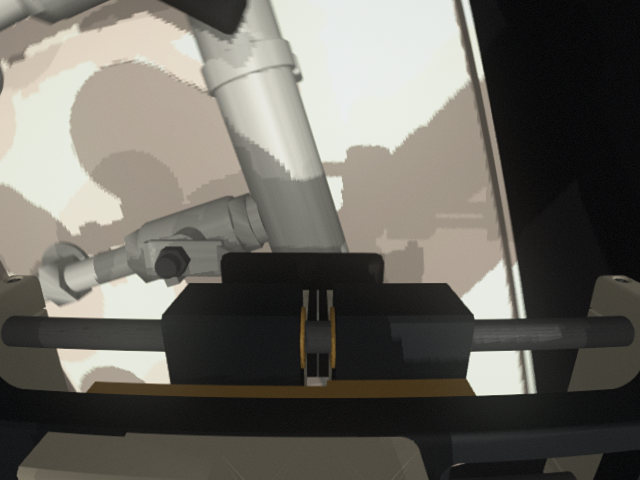

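The lever is being pushed with about 4 N and sits against the finger block at (300,268). I'll continue to near the stop.

Call:
step_arm([
  [[0.004,0.0012,0.001],[0,0,-0.04],1],
  [[0.008,0.0023,0.001],[0,0,-0.096],1],
  [[0.0115,0.003,0.001],[0,0,-0.145],1],
  [[0.0148,0.003,0.001],[0,0,-0.196],1],
  [[0.0175,0.003,0.001],[0,0,-0.235],1],
  [[0.0195,0.003,0.001],[0,0,-0.265],1],
  [[0.0195,0.003,0.001],[0,0,-0.265],1],
])

```text
time_s: 4.9
tcp_pos: [0.476, -0.0091, 0.1006]
eef_rot: [-179.8, 0.1, -82.8]
contact_force: [0.4, 5.5, 3.3]
gripper_width: 0.0002
```

Call:
step_arm([
  [[0.001,0,0],[0,0,-0.015],1],
  [[0.002,0,0],[0,0,-0.03],1],
  [[0.002,0,0],[0,0,-0.03],1],
])

```text
time_s: 5.2
tcp_pos: [0.4757, -0.0109, 0.1003]
eef_rot: [-179.9, 0.1, -81.1]
contact_force: [-2.3, 7.3, 3.7]
gripper_width: 0.0003
```

```bash
python3 - <<'E'
from h import *
from plant import r
s=r.get_state()
print(s["tcp_pos"],s["eef_rot"],s["contact_force"],s["moment"])
for a in [.1,0,-.05,-.1]:
    print(a,inc(s,man(*leverpt(0,a,.066,.0175)),.10,a))
E
```

```text
[ 0.47571595 -0.01090442  0.10032526] [-1.79886094e+02  6.52091313e-02 -8.11327946e+01] [-2.3014893   7.2933479   3.72355825] [2.62488171 0.67077199 0.05184998]
0.1 (array([-0.0063, -0.0013,  0.0003]), array([-0.002,  0.001,  0.095]))
0 (array([0.0002, 0.0007, 0.0003]), array([-0.002,  0.001, -0.005]))
-0.05 (array([0.0036, 0.0015, 0.0003]), array([-0.002,  0.001, -0.055]))
-0.1 (array([0.0069, 0.0021, 0.0003]), array([-0.002,  0.001, -0.105]))
```

Call:
step_arm([
  [[0.001,0,-0.001],[0,0,0],1],
  [[0.002,0,-0.001],[0,0,0],1],
  [[0.002,0,-0.001],[0,0,0],1],
])

```text
time_s: 5.5
tcp_pos: [0.4758, -0.0112, 0.1005]
eef_rot: [-179.9, 0.2, -81.2]
contact_force: [-1.8, 17.8, -0.7]
gripper_width: 0.0004
```

Call:
step_arm([
  [[0.001,0,0],[0,0,0],1],
  [[0.002,0,0],[0,0,0],1],
  [[0.002,0,0],[0,0,0],1],
])

```text
time_s: 5.8
tcp_pos: [0.4758, -0.0115, 0.1006]
eef_rot: [-179.9, 0.4, -81.2]
contact_force: [-7.0, 30.3, 2.1]
gripper_width: 0.0006
```

Firm stop reached (force climbs to 30 N, no motion). I'll back off, rise and look.

Call:
step_arm([
  [[-0.01,0,0],[0,0,0],1],
  [[-0.025,0,0],[0,0,0],1],
  [[-0.035,0,0],[0,0,0],1],
  [[-0.035,0,-0.02],[0,0,0],1],
  [[-0.035,0,-0.06],[0,0,0],1],
  [[-0.035,0,-0.1],[0,0,0],1],
  [[-0.035,0,-0.14],[0,0,0],1],
  [[-0.035,0,-0.16],[0,0,0],1],
])

```text
time_s: 6.6
tcp_pos: [0.4711, 0.0188, 0.2643]
eef_rot: [-179.8, -0.0, -81.1]
contact_force: [1.2, 0.7, -0.5]
gripper_width: 0.0005
```

```bash
python3 - <<'E'
from h import *
from plant import r
s=r.get_state()
c=r.capture("wrist");cv2.imwrite("pics/w3.png",c["color"][:,:,::-1])
print(s["tcp_pos"],s["eef_rot"],s["contact_force"],s["joints"])
p=man(*leverpt(.15,.96,.066,-.031))
print("left start",p,inc(s,p,.26,.96))
E
```

```text
[0.47114218 0.01877603 0.26432095] [-1.79757130e+02 -1.65944505e-03 -8.11073606e+01] [ 1.17118546  0.67370358 -0.46137232] [ 26.3497523   -0.65190422 -20.61134028   0.0793159  -69.8093953
 -17.48433459]
left start [0.45088159 0.15583169] (array([-0.1385, -0.0012,  0.0043]), array([-0.004,  0.002,  0.955]))
```

View pics/w3.png

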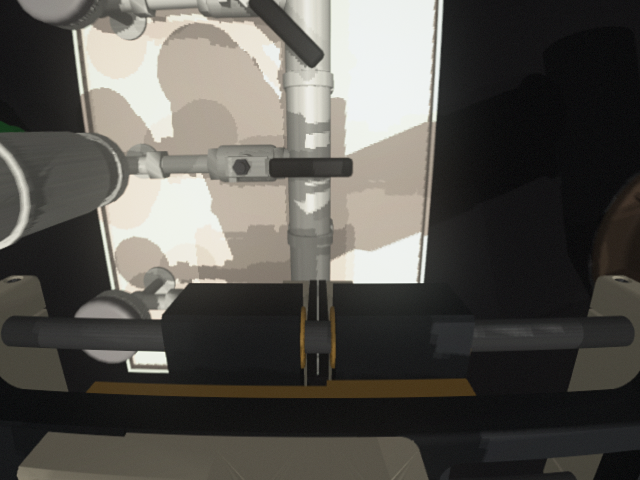

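The picture shows the middle lever in line with its pipe, from (240,167) to (352,167). Next is the left lever.

Call:
step_arm([
  [[-0.02,0,0.004],[0,0,0.13],1],
  [[-0.04,0,0.004],[0,0,0.26],1],
  [[-0.06,0,0.004],[0,0,0.39],1],
  [[-0.08,0,0.004],[0,0,0.52],1],
  [[-0.1,0,0.004],[0,0,0.65],1],
  [[-0.12,0,0.004],[0,0,0.78],1],
  [[-0.135,-0.001,0.004],[0,0,0.9],1],
  [[-0.1385,-0.001,0.004],[0,0,0.955],1],
  [[-0.1385,-0.001,0.004],[0,0,0.955],1],
])

```text
time_s: 7.55
tcp_pos: [0.4494, 0.1561, 0.2561]
eef_rot: [-180.0, -0.1, -135.8]
contact_force: [1.1, -0.6, 0.4]
gripper_width: 0.0005
```

```bash
python3 - <<'E'
from h import *
from plant import r
s=r.get_state()
print(s["tcp_pos"],s["eef_rot"],s["contact_force"],s["joints"])
p=man(*leverpt(.15,.96,.066,-.033))
print("left start",p,inc(s,p,.101,.96))
c=r.capture("wrist");cv2.imwrite("pics/w4.png",c["color"][:,:,::-1])
E
```

```text
[0.44938543 0.15605229 0.25614409] [-1.79993534e+02 -6.24522597e-02 -1.35813236e+02] [ 1.09071966 -0.55507672  0.35519758] [ 4.29342970e+01  2.79705946e-01 -2.07328423e+01  8.38353321e-03
 -6.90497479e+01 -8.87505316e+01]
left start [0.44944688 0.15443827] (array([ 0.0009, -0.0012,  0.1551]), array([-0.   , -0.001,  0.   ]))
```

View pics/w4.png

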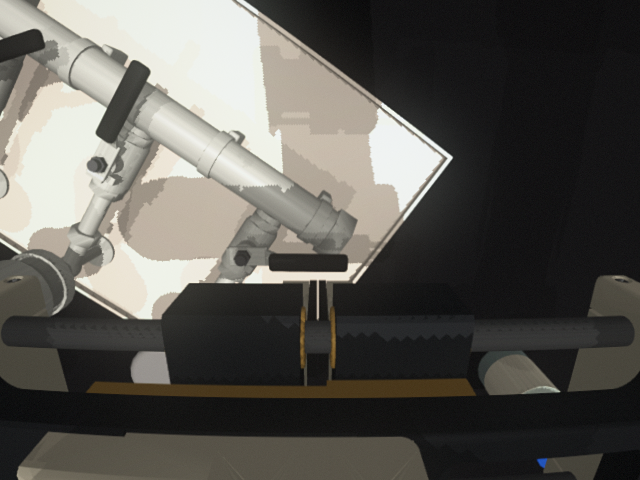

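Call:
step_arm([
  [[0.001,-0.001,0.03],[0,0,0],1],
  [[0.001,-0.001,0.06],[0,0,0],1],
  [[0.001,-0.001,0.09],[0,0,0],1],
  [[0.001,-0.001,0.115],[0,0,0],1],
  [[0.001,-0.001,0.13],[0,0,0],1],
  [[0.001,-0.001,0.142],[0,0,0],1],
  [[0.001,-0.001,0.15],[0,0,0],1],
  [[0.001,-0.001,0.155],[0,0,0],1],
  [[0.001,-0.001,0.155],[0,0,0],1],
])

```text
time_s: 8.5
tcp_pos: [0.4496, 0.1541, 0.1012]
eef_rot: [180.0, -0.0, -135.8]
contact_force: [-0.5, 0.1, 0.9]
gripper_width: 0.0008
```

```bash
python3 - <<'E'
from h import *
from plant import r
s=r.get_state()
print(s["tcp_pos"],s["eef_rot"],s["contact_force"],s["joints"])
for a in (.96,1.05,1.15,1.25,1.35,1.45,1.5,1.54,1.571,1.6):
  print(a,inc(s,man(*leverpt(.15,a,.066,-.0175)),.101,a))
E
```

```text
[0.44964234 0.15411056 0.10121515] [ 1.79999519e+02 -4.71514801e-02 -1.35771188e+02] [-0.51569958  0.06274346  0.89843802] [ 4.27176300e+01  8.98227214e+00 -3.36125606e+01  1.03471457e-03
 -4.74523151e+01 -8.84895184e+01]
0.96 (array([-0.0156,  0.0004,  0.0002]), array([ 0.   , -0.001,  0.001]))
1.05 (array([-0.0216,  0.0017,  0.0002]), array([-0.   , -0.001,  0.091]))
1.15 (array([-0.0284,  0.0025,  0.0002]), array([-0.   , -0.001,  0.191]))
1.25 (array([-0.0352,  0.0026,  0.0002]), array([-0.   , -0.001,  0.291]))
1.35 (array([-0.042 ,  0.002 ,  0.0002]), array([-0.   , -0.001,  0.391]))
1.45 (array([-0.0487,  0.0008,  0.0002]), array([-0.   , -0.001,  0.491]))
1.5 (array([-0.052 , -0.0001,  0.0002]), array([-0.   , -0.001,  0.541]))
1.54 (array([-0.0546, -0.0009,  0.0002]), array([-0.   , -0.001,  0.581]))
1.571 (array([-0.0566, -0.0016,  0.0002]), array([-0.   , -0.001,  0.612]))
1.6 (array([-0.0585, -0.0023,  0.0002]), array([-0.   , -0.001,  0.641]))
```

Call:
step_arm([
  [[-0.008,0,0],[0,0,0],1],
  [[-0.0156,0,0],[0,0,0],1],
  [[-0.0216,0.0017,0],[0,0,0.09],1],
  [[-0.025,0.0021,0],[0,0,0.14],1],
  [[-0.0284,0.0025,0],[0,0,0.19],1],
  [[-0.0335,0.0026,0],[0,0,0.265],1],
  [[-0.0386,0.0023,0],[0,0,0.34],1],
  [[-0.0437,0.0018,0],[0,0,0.415],1],
  [[-0.0487,0.0008,0],[0,0,0.49],1],
  [[-0.052,0,0],[0,0,0.54],1],
])

```text
time_s: 9.5
tcp_pos: [0.487, 0.191, 0.1017]
eef_rot: [-180.0, -0.1, -166.9]
contact_force: [-4.2, -0.4, 2.8]
gripper_width: 0.0008
```

Call:
step_arm([
  [[-0.001,0,0],[0,0,0.02],1],
  [[-0.002,0,0],[0,0,0.04],1],
  [[-0.003,0,0],[0,0,0.06],1],
  [[-0.003,0,0],[0,0,0.06],1],
])

```text
time_s: 9.9
tcp_pos: [0.49, 0.1917, 0.1015]
eef_rot: [180.0, 0.0, -170.2]
contact_force: [-4.1, 2.1, -0.0]
gripper_width: 0.0006
```

```bash
python3 - <<'E'
from h import *
from plant import r
s=r.get_state()
print(s["tcp_pos"],s["eef_rot"],s["contact_force"],s["joints"])
for a in (1.45,1.5,1.54,1.571,1.6):
  print(a,inc(s,man(*leverpt(.15,a,.066,-.0175)),.101,a))
E
```

```text
[0.48999961 0.19165858 0.10154767] [ 1.79985747e+02  3.08599595e-03 -1.70175469e+02] [-4.07629455  2.08913685 -0.01283968] [ 4.27335359e+01  1.34686735e+01 -2.75448162e+01 -1.36377773e-02
 -4.89761768e+01 -1.22900054e+02]
1.45 (array([ 0.0064, -0.0019,  0.0005]), array([ 0.   ,  0.   , -0.109]))
1.5 (array([ 0.0032, -0.0008,  0.0005]), array([ 0.   ,  0.   , -0.059]))
1.54 (array([0.0006, 0.    , 0.0005]), array([ 0.   ,  0.   , -0.019]))
1.571 (array([-0.0014,  0.0006,  0.0005]), array([0.   , 0.   , 0.012]))
1.6 (array([-0.0034,  0.001 ,  0.0005]), array([0.   , 0.   , 0.041]))
```

Call:
step_arm([
  [[-0.001,0,0],[0,0,0.012],1],
  [[-0.002,0,0],[0,0,0.012],1],
  [[-0.003,0,0],[0,0,0.012],1],
  [[-0.003,0,0],[0,0,0.012],1],
])

```text
time_s: 10.3
tcp_pos: [0.492, 0.1918, 0.1015]
eef_rot: [-180.0, -0.1, -170.8]
contact_force: [-9.3, 2.7, 3.2]
gripper_width: 0.0005
```

Call:
step_arm([
  [[-0.001,0,0],[0,0,0],1],
  [[-0.0015,0,0],[0,0,0],1],
  [[-0.0015,0,0],[0,0,0],1],
])

```text
time_s: 10.6
tcp_pos: [0.4921, 0.1918, 0.1014]
eef_rot: [-180.0, -0.2, -170.9]
contact_force: [-16.3, 3.8, 7.8]
gripper_width: 0.0008
```

Call:
step_arm([
  [[-0.001,0,0],[0,0,0],1],
  [[-0.002,0,0],[0,0,0],1],
  [[-0.002,0,0],[0,0,0],1],
])

```text
time_s: 10.9
tcp_pos: [0.4923, 0.1917, 0.1012]
eef_rot: [-180.0, -0.4, -170.9]
contact_force: [-24.4, 6.1, 15.0]
gripper_width: 0.0002
```

Call:
step_arm([
  [[0.01,0,0],[0,0,0],1],
  [[0.025,0,0],[0,0,0],1],
  [[0.04,0,0],[0,0,0],1],
  [[0.04,0,-0.02],[0,0,0],1],
  [[0.04,0,-0.06],[0,0,0],1],
  [[0.04,0,-0.1],[0,0,0],1],
  [[0.04,0,-0.14],[0,0,0],1],
  [[0.04,0,-0.16],[0,0,0],1],
])

```text
time_s: 11.7
tcp_pos: [0.4589, 0.1866, 0.266]
eef_rot: [179.9, 0.4, -170.8]
contact_force: [0.9, 0.3, -0.4]
gripper_width: 0.0004
```

```bash
python3 - <<'E'
from h import *
from plant import r
s=r.get_state()
c=r.capture("wrist");cv2.imwrite("pics/w5.png",c["color"][:,:,::-1])
print(s["tcp_pos"],s["eef_rot"],s["contact_force"],s["joints"])
p=man(*leverpt(-.15,.76,.066,-.033))
print("right start",p,inc(s,p,.26,.76))
E
```

```text
[0.45886239 0.18656435 0.26597047] [ 179.88571973    0.3753119  -170.82913824] [ 0.90390411  0.27865379 -0.35971807] [  45.01185134    1.65585906  -18.08291644    0.13536952  -69.89011527
 -125.88674662]
right start [ 0.49379238 -0.15605376] (array([ 0.0202, -0.3438,  0.0052]), array([-0.001,  0.007, -0.811]))
```

View pics/w5.png

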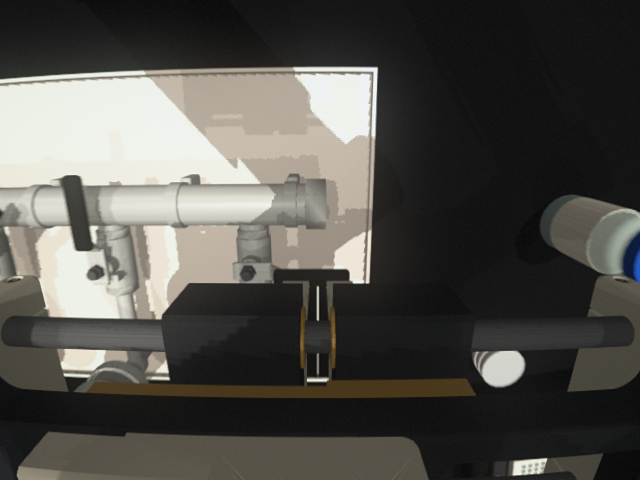

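```bash
python3 - <<'E'
from h import *
pos=np.array([0.45886239,0.18656435,0.26597047]);rot=[179.88571973,0.3753119,-170.82913824]
f=lambda p,z:ww(p,z,pos,rot)
for s,t in(((248,271),(349,276)),((95,272),(72,178))):
  s=f(s,.12);t=f(t,.119);v=(t-s)[:2];ex=np.array([np.cos(.16),np.sin(.16)]);ey=np.array([-ex[1],ex[0]])
  print(s,t,np.hypot(*v),np.arctan2(v@ey,-v@ex))
E
```

```text
[0.51291618 0.13255299 0.12      ] [0.50350789 0.22412164 0.119     ] 0.09205070938074751 1.6284098912213152
[ 0.53773277 -0.01001643  0.12      ] [ 0.45238162 -0.03021942  0.119     ] 0.0877096288338335 -0.07242652574341935
```

Left lever now lies across its pipe at (311,276), with the stem at (248,271). Next is the right lever.

Call:
step_arm([
  [[0.002,-0.04,0.005],[0,0,-0.09],1],
  [[0.004,-0.08,0.005],[0,0,-0.18],1],
  [[0.007,-0.12,0.005],[0,0,-0.27],1],
  [[0.009,-0.16,0.005],[0,0,-0.36],1],
  [[0.012,-0.2,0.005],[0,0,-0.45],1],
  [[0.014,-0.24,0.005],[0,0,-0.54],1],
  [[0.016,-0.28,0.005],[0,0,-0.63],1],
  [[0.018,-0.32,0.005],[0,0,-0.72],1],
  [[0.02,-0.344,0.005],[0,0.005,-0.81],1],
  [[0.02,-0.344,0.005],[0,0.005,-0.811],1],
])

```text
time_s: 12.75
tcp_pos: [0.4922, -0.1597, 0.2563]
eef_rot: [179.9, -0.3, -124.4]
contact_force: [-0.2, 0.3, 0.1]
gripper_width: 0.0001
```

```bash
python3 - <<'E'
from h import *
from plant import r
s=r.get_state()
c=r.capture("wrist");cv2.imwrite("pics/w6.png",c["color"][:,:,::-1])
print(s["tcp_pos"],s["eef_rot"],s["contact_force"],s["joints"])
p=man(*leverpt(-.15,.76,.066,-.033))
print("right start",p,inc(s,p,.101,.76))
E
```

```text
[ 0.4922426  -0.15974879  0.25631014] [ 179.94439592   -0.31594082 -124.40253833] [-0.21393399  0.26900056  0.09663751] [  3.94139815   4.58624873 -16.24202251   0.22784884 -69.41149306
 -38.4246601 ]
right start [ 0.49379238 -0.15605376] (array([-0.0048,  0.0007,  0.1553]), array([ 0.001, -0.006, -0.   ]))
```

View pics/w6.png

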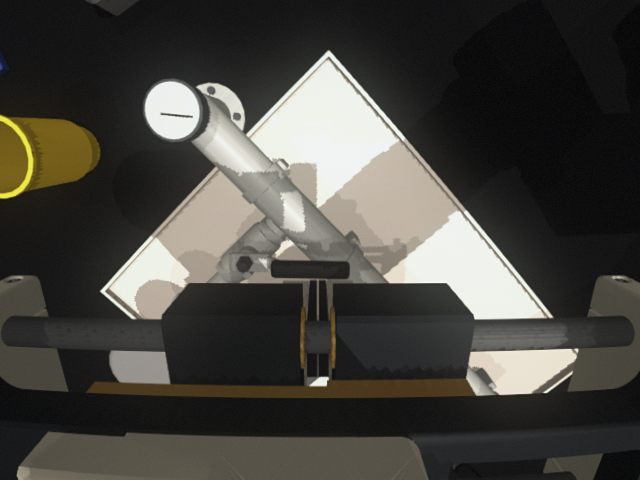

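Call:
step_arm([
  [[-0.004,0.001,0.03],[0,-0.005,0],1],
  [[-0.004,0.001,0.06],[0,-0.005,0],1],
  [[-0.004,0.001,0.09],[0,-0.005,0],1],
  [[-0.004,0.001,0.115],[0,-0.005,0],1],
  [[-0.004,0.001,0.13],[0,-0.005,0],1],
  [[-0.004,0.001,0.142],[0,-0.005,0],1],
  [[-0.004,0.001,0.15],[0,-0.005,0],1],
  [[-0.004,0.001,0.155],[0,-0.005,0],1],
  [[-0.004,0.001,0.155],[0,-0.005,0],1],
])

```text
time_s: 13.7
tcp_pos: [0.4927, -0.153, 0.1014]
eef_rot: [179.9, 0.0, -124.4]
contact_force: [0.0, -0.0, -0.1]
gripper_width: 0.0003
```

```bash
python3 - <<'E'
from h import *
from plant import r
s=r.get_state()
print(s["tcp_pos"],s["eef_rot"],s["contact_force"],s["joints"])
for a in (.76,.85,.95,1.05,1.15,1.25,1.35,1.45,1.5,1.54,1.571,1.6):
  print(a,inc(s,man(*leverpt(-.15,a,.066,-.0175)),.101,a))
E
```

```text
[ 0.49272383 -0.15304648  0.10139068] [ 1.79883045e+02  2.17115784e-02 -1.24373403e+02] [ 0.02320975 -0.03437859 -0.08658448] [  4.49646395  12.6523183  -28.66115404  -0.12007931 -48.76402323
 -38.79063158]
0.76 (array([-0.0136, -0.0026,  0.0004]), array([0.002, 0.   , 0.   ]))
0.85 (array([-0.0196, -0.0013,  0.0004]), array([0.002, 0.   , 0.09 ]))
0.95 (array([-0.0264, -0.0005,  0.0004]), array([0.002, 0.   , 0.19 ]))
1.05 (array([-0.0332, -0.0003,  0.0004]), array([0.002, 0.   , 0.29 ]))
1.15 (array([-0.04  , -0.0009,  0.0004]), array([ 0.002, -0.   ,  0.39 ]))
1.25 (array([-0.0467, -0.0021,  0.0004]), array([ 0.002, -0.   ,  0.49 ]))
1.35 (array([-0.0533, -0.004 ,  0.0004]), array([ 0.002, -0.   ,  0.59 ]))
1.45 (array([-0.0596, -0.0065,  0.0004]), array([ 0.002, -0.   ,  0.69 ]))
1.5 (array([-0.0627, -0.008 ,  0.0004]), array([ 0.002, -0.   ,  0.74 ]))
1.54 (array([-0.0651, -0.0094,  0.0004]), array([ 0.002, -0.   ,  0.78 ]))
1.571 (array([-0.0669, -0.0104,  0.0004]), array([ 0.002, -0.   ,  0.811]))
1.6 (array([-0.0686, -0.0115,  0.0004]), array([ 0.002, -0.001,  0.84 ]))
```

Call:
step_arm([
  [[-0.007,-0.001,0],[0,0,0],1],
  [[-0.0136,-0.0026,0],[0,0,0],1],
  [[-0.0196,-0.0013,0],[0,0,0.09],1],
  [[-0.023,-0.001,0],[0,0,0.14],1],
  [[-0.0264,-0.0005,0],[0,0,0.19],1],
  [[-0.0332,-0.0003,0],[0,0,0.29],1],
  [[-0.04,-0.0009,0],[0,0,0.39],1],
  [[-0.0467,-0.0021,0],[0,0,0.49],1],
  [[-0.0533,-0.004,0],[0,0,0.59],1],
  [[-0.0596,-0.0065,0],[0,0,0.69],1],
])

```text
time_s: 14.7
tcp_pos: [0.5312, -0.1074, 0.1019]
eef_rot: [179.9, -0.1, -164.1]
contact_force: [-3.2, -0.5, 3.4]
gripper_width: 0.0006
```

Call:
step_arm([
  [[-0.002,0,0],[0,0,0.03],1],
  [[-0.004,0,0],[0,0,0.06],1],
  [[-0.006,0,0],[0,0,0.09],1],
  [[-0.006,0,0],[0,0,0.09],1],
])

```text
time_s: 15.1
tcp_pos: [0.5369, -0.1055, 0.1015]
eef_rot: [179.9, -0.1, -169.1]
contact_force: [-2.8, 1.3, -0.7]
gripper_width: 0.0006
```

```bash
python3 - <<'E'
from h import *
from plant import r
s=r.get_state()
print(s["tcp_pos"],s["eef_rot"],s["contact_force"],s["joints"])
for a in (1.5,1.571,1.6):
  print(a,inc(s,man(*leverpt(-.15,a,.066,-.0175)),.101,a))
E
```

```text
[ 0.53690114 -0.10546838  0.10147004] [ 1.79867951e+02 -1.43492563e-01 -1.69090795e+02] [-2.82225748  1.25826952 -0.68030528] [  9.31198851  15.39388962 -24.74889282  -0.16707942 -50.00445494
 -88.29539725]
1.5 (array([0.0022, 0.    , 0.0005]), array([ 0.002, -0.002, -0.04 ]))
1.571 (array([-0.0025,  0.0013,  0.0005]), array([ 0.002, -0.003,  0.031]))
1.6 (array([-0.0044,  0.0017,  0.0005]), array([ 0.002, -0.003,  0.06 ]))
```

Call:
step_arm([
  [[-0.001,0,0],[0,0,-0.01],1],
  [[-0.002,0,0],[0,0,-0.02],1],
  [[-0.003,0,0],[0,0,-0.03],1],
  [[-0.003,0,0],[0,0,-0.03],1],
])

```text
time_s: 15.5
tcp_pos: [0.5393, -0.1052, 0.1014]
eef_rot: [179.9, -0.2, -167.3]
contact_force: [-5.5, 3.5, 2.2]
gripper_width: 0.0006
```

Call:
step_arm([
  [[-0.001,0,0],[0,0,0],1],
  [[-0.0015,0,0],[0,0,0],1],
  [[-0.0015,0,0],[0,0,0],1],
])

```text
time_s: 15.8
tcp_pos: [0.5397, -0.1051, 0.1013]
eef_rot: [179.8, -0.3, -167.3]
contact_force: [-9.4, 2.7, 5.1]
gripper_width: 0.0005
```

The last turn had the wrong sign, so the finger face isn't parallel to the lever. I'll square it up while pushing.

Call:
step_arm([
  [[0,0,0],[0,0,0.03],1],
  [[-0.0005,0,0],[0,0,0.062],1],
  [[-0.001,0,0],[0,0,0.062],1],
  [[-0.001,0,0],[0,0,0.062],1],
])

```text
time_s: 16.2
tcp_pos: [0.5403, -0.1048, 0.1011]
eef_rot: [179.9, -0.3, -170.9]
contact_force: [-9.4, 3.0, 5.0]
gripper_width: 0.0004
```

Call:
step_arm([
  [[-0.001,0,0],[0,0,0],1],
  [[-0.002,0,0],[0,0,0],1],
  [[-0.002,0,0],[0,0,0],1],
])

```text
time_s: 16.5
tcp_pos: [0.5404, -0.1048, 0.101]
eef_rot: [179.8, -0.5, -170.9]
contact_force: [-17.3, 3.0, 10.6]
gripper_width: 0.0005
```

Call:
step_arm([
  [[-0.001,0,0],[0,0,0],1],
  [[-0.0015,0,0],[0,0,0],1],
  [[-0.0015,0,0],[0,0,0],1],
])

```text
time_s: 16.8
tcp_pos: [0.5405, -0.1048, 0.1009]
eef_rot: [179.8, -0.7, -170.9]
contact_force: [-20.3, 3.8, 13.8]
gripper_width: 0.0004
```

Call:
step_arm([
  [[0.01,0,0],[0,0,0],1],
  [[0.025,0,0],[0,0,0],1],
  [[0.04,0,0],[0,0,0],1],
  [[0.04,0,-0.02],[0,0,0],1],
  [[0.04,0,-0.06],[0,0,0],1],
  [[0.04,0,-0.1],[0,0,0],1],
  [[0.04,0,-0.15],[0,0,0],1],
  [[0.06,0,-0.19],[0,0,0],1],
  [[0.09,0,-0.2],[0,0,0],1],
  [[0.09,0,-0.2],[0,0,0],1],
])

```text
time_s: 17.8
tcp_pos: [0.4566, -0.1193, 0.305]
eef_rot: [179.9, 0.3, -170.9]
contact_force: [1.1, 0.6, -0.6]
gripper_width: 0.0005
```

```bash
python3 - <<'E'
from h import *
from plant import r
s=r.get_state()
print(s["tcp_pos"],s["eef_rot"],s["contact_force"],s["joints"])
c=r.capture("wrist");cv2.imwrite("pics/w7.png",c["color"][:,:,::-1])
c=r.capture("top")["color"][:,:,::-1];cv2.imwrite("pics/top7.png",c)
cv2.imwrite("pics/top7z.png",cv2.resize(c[180:330,190:400],None,fx=3.7,fy=3.7,interpolation=cv2.INTER_CUBIC))
E
```

```text
[ 0.45661518 -0.11934032  0.30502772] [ 179.92322695    0.34880026 -170.88539852] [ 1.09446315  0.55299906 -0.5623428 ] [ 9.26505300e+00 -1.85229781e+00 -1.64408777e+01 -7.85099562e-02
 -7.50624329e+01 -9.01302116e+01]
```

View pics/w7.png

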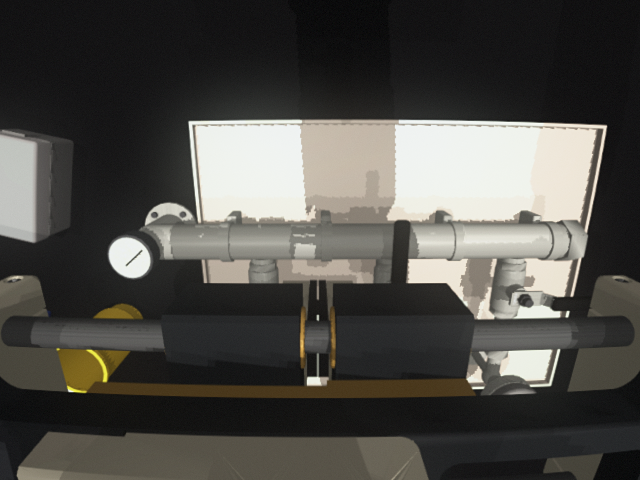

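View pics/top7z.png

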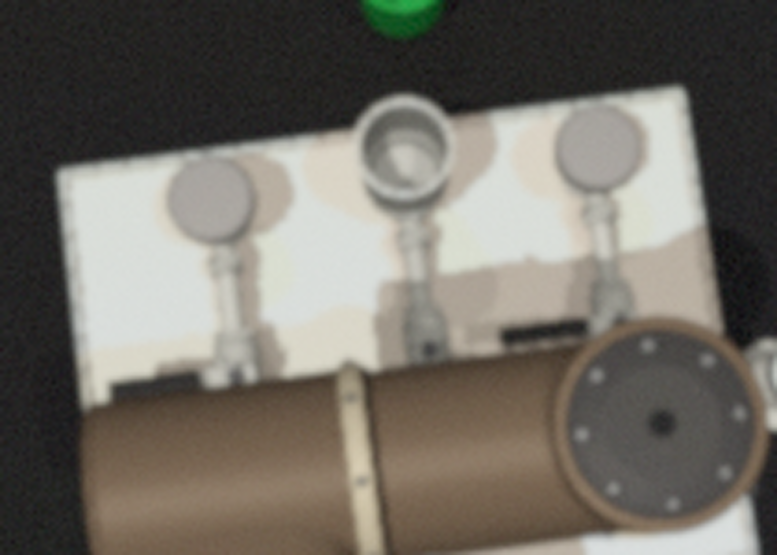

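Left and right levers lie across their pipes at (155,387) and (545,333) in the crop. I'll move the arm out of the way for a full check.

Call:
step_arm([
  [[0.01,-0.04,0],[0,0,0],1],
  [[0.02,-0.08,0],[0,0,0],1],
  [[0.03,-0.12,0],[0,0,0],1],
  [[0.04,-0.16,0],[0,0,0],1],
  [[0.05,-0.2,0],[0,0,0],1],
  [[0.06,-0.24,0],[0,0,0],1],
  [[0.07,-0.28,0],[0,0,0],1],
  [[0.08,-0.32,0],[0,0,0],1],
  [[0.1,-0.36,0],[0,0,0],1],
  [[0.12,-0.4,0],[0,0,0],1],
])

```text
time_s: 18.9
tcp_pos: [0.4024, -0.5348, 0.299]
eef_rot: [179.8, -0.1, -170.9]
contact_force: [1.0, -0.0, 1.2]
gripper_width: 0.0006
```

```bash
python3 - <<'E'
from h import *
from plant import r
s=r.get_state()
print(s["tcp_pos"],s["eef_rot"],s["contact_force"],s["qd"])
c=r.capture("top")["color"][:,:,::-1];cv2.imwrite("pics/top8.png",c)
cv2.imwrite("pics/top8z.png",cv2.resize(c[190:320,200:400],None,fx=4,fy=4,interpolation=cv2.INTER_CUBIC))
E
```

```text
[ 0.40244705 -0.53477594  0.29904688] [ 1.79824873e+02 -1.40012769e-01 -1.70853012e+02] [ 0.99787677 -0.03640577  1.15248709] [-38.81522531  24.42002037  33.93578783   0.17956454  -9.34834309
  38.55785726]
```

View pics/top8.png

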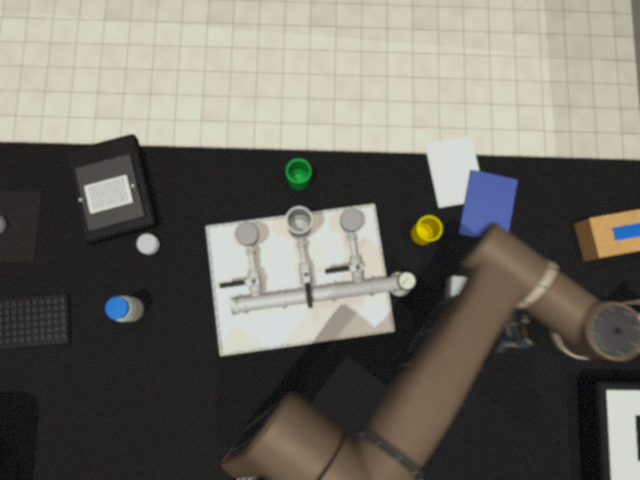

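View pics/top8z.png

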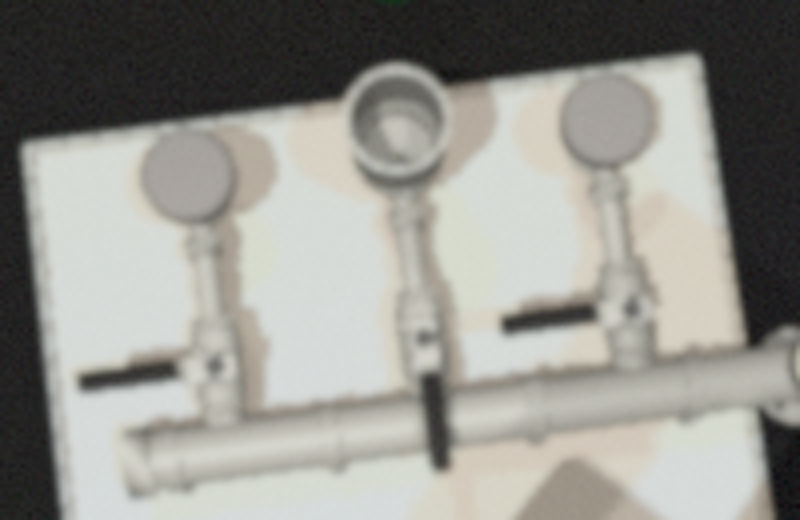

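```bash
python3 - <<'E'
from h import *
g=lambda p:(200+p[0]/4,190+p[1]/4)
levers([w(g(p),.12) for p in[(214,365),(424,338),(631,309)]],[w(g(p),.119) for p in[(80,382),(441,468),(504,325)]])
E
```

```text
yaw 0.15979983631175973 0.29598923944366523
[0.5210159 0.1280756] [0.5067495  0.22139635] 0.09440494097771798 angle 1.5788957555485421
[ 0.54382077 -0.01861778] [ 0.45335816 -0.03281981] 0.09157063673395938 angle 0.0040775888925970285
[ 0.56811388 -0.16414249] [ 0.55455871 -0.07475109] 0.0904133027144016 angle 1.5801042564197934
```

Call:
step_arm([
  [[0,0,0],[0,0,0],1],
  [[0,0,0],[0,0,0],1],
  [[0,0,0],[0,0,0],1],
])

```text
time_s: 19.25
tcp_pos: [0.403, -0.5321, 0.3006]
eef_rot: [179.9, -0.1, -170.8]
contact_force: [0.8, -0.3, 0.3]
gripper_width: 0.0002
```

Measured angles are about 1.58, 0.00 and 1.58 rad. The funnel and caps are where they were.

```bash
python3 -c "
from plant import r
print(abs(r.get_state()['qd']).max()); print(r.close_job())"
```

```text
0.9025743621064028
the job is handed in; nothing more can be done
None
```

The job is done and handed in. The funnel is on the middle station, so I pushed the middle lever fully open first, then the left and right levers fully shut. I used closed fingertips and pushed each lever until it met its firm stop.

- **Lever angles:** the last top picture measures left 1.58, middle 0.00 and right 1.58 rad, against targets of 1.571, 0 and 1.571. An earlier wrist picture taken at an angle gave about 0.06–0.07 rad off for the left and middle levers. I put that down to pixel reading at the edge of that picture.
- **Forces:** the highest push I saw was about 31 N against a stop, under the wrist limit. I briefly turned the finger the wrong way by about 3° on the right lever and corrected it before the final push.
- **Surroundings:** by eye in the last top picture, the funnel, both caps, the bottle and the cups look where they were. The arm partly hid the grey box beside the manifold in that view, so I could not fully check it; the hand passed well above it.
- **Finish:** the arm ended clear of everything, with almost no contact force, at about 19 s of the 64 s allowed.

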